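Return the saw-side kit to its tool-shadow tiles

TASK

Tidy the saw station: put the tape measure, the sanding block, the spring clamp and the wooden wedge each flat on the white tile that bears its own silhouette, centred on the silhouette and lined up with it (end for end does not matter). Leave the mug of coffee standing where it is.

Things in the scene. Friction and masses are not known exactly. Their poses are not given: they have to be found in the camera images.
- tape_measure: yellow tape measure with a black disc on top, loose, lying flat; body 68 mm wide (x) and 85 mm long (y, including the small hook end), 31 mm high. Pinch it across its width (x) near the origin. Origin: centre of its bounding box in plan, at the underside; z up.
- sanding_block: brown cork sanding block with an orange abrasive sole, loose, a plain block 63 mm wide (x), 100 mm long (y), 29 mm high. Pinch it across its width (x). Origin: centre of its bounding box in plan, at the underside; z up.
- spring_clamp: rigid black spring clamp with orange jaw tips, loose on the front half of the bench (not the one stored at the back left); 56 mm wide over the spread handles (x), 100 mm long (y), 20 mm high. Jaws to +y, handles to -y. The closed jaws are 25 mm wide in all: pinch them across x at y = +15 mm. Origin: centre of its bounding box in plan, at the underside; z up.
- wedge: brown hardwood wedge, loose, 30 mm wide (x), 90 mm long (y), lying on its broad face; its top slopes along y from 22 mm high at the thick end to almost nothing at the thin end (about 11 mm at the middle). The long sides are upright: pinch it low, across x, at the origin. Origin: centre of its bounding box in plan, at the underside; z up.
- pad_tape: tile of the tape measure: a fixed white plastic tile 82 x 100 mm, 3 mm thick, lying flat on the bench, with a yellow rounded silhouette 68 x 85 mm and a black disc in its middle. Origin: centre of the tile's underside, which is also the centre of the silhouette (in plan); z up, y along its length, x along its width.
- pad_block: tile of the sanding block: a fixed white plastic tile 77 x 114 mm, 3 mm thick, lying flat on the bench, with a plain orange rectangle 63 x 100 mm. Origin: centre of the tile's underside, which is also the centre of the silhouette (in plan); z up, y along its length, x along its width.
- pad_clamp: tile of the spring clamp: a fixed white plastic tile 70 x 114 mm, 3 mm thick, lying flat on the bench, with a black clamp-shaped silhouette 56 x 100 mm with orange jaw tips, jaws towards +y. Origin: centre of the tile's underside, which is also the centre of the silhouette (in plan); z up, y along its length, x along its width.
- pad_wedge: tile of the wedge: a fixed white plastic tile 44 x 104 mm, 3 mm thick, lying flat on the bench, with a plain dark-brown rectangle 30 x 90 mm. Origin: centre of the tile's underside, which is also the centre of the silhouette (in plan); z up, y along its length, x along its width.
- mug: blue and white mug of coffee, loose, 92 mm high, 78 mm across, 112 mm with its handle; the handle points to -y of its own frame, and the cup's axis stands 17 mm to +y of the origin. To be left alone. Origin: centre of its bounding box in plan, at the underside; z up.

How it is judged:
By the outcome, as a careful person would: the job done as asked, in the order asked, and still so for the second after the job is handed in, with the robot touching nothing.
It also fails if it takes over 112 s, if anything falls off the work surface, if the arm or the gripper's body presses on something with over 40 N, if the wrist force passes 120 N, or if a joint passes its speed limit or range.

ROBOT

A 6-joint arm with a two-finger parallel gripper is mounted at the origin on a cart in front of the work surface, level with it; the furniture and walls round the work are solid. World frame = base frame: x ahead of the robot, y to its left, z up, the work surface at z = 0. Lengths are in m, angles in rad, forces in N, time in s.
With the tool pointing down it reaches from about 0.25 to 0.725 m from the base axis. Payload 9.7 kg.
Tool frame: the origin (TCP) lies midway between the tips of the shut fingers; the grasp point (between the pads) lies 19 mm behind it; z points along the fingers, y is the line along which they close (so a half turn about z gives the same grasp; the last joint's range is limited). The gripper opens to 85 mm and grips with 20 to 120 N. Pads are 22 mm wide; open, the fingers measure 114 mm over their backs; the gripper's body (76 mm by 85 mm) begins 54 mm behind the grasp point. The pads swing forward as they close: fully open they stand 13 mm farther back than shut.
Start: joints at [1.312, 0.087, 0.176, 1.66, 0, 1.571], TCP at [0.141, 0.532, 0.231] pointing down, gripper open.
Joint ranges: [-3.13, 3.13], [-0.85, 1.81], [-1.15, 1.24], [-2.2, 2.28], [-1.44, 1.52], [-3.14, 3.14]. Speed limits (rad/s): [2.22, 2.22, 2.57, 3.14, 3.14, 3.14].

INTERFACE

Orientations are given as [roll, pitch, yaw] about the fixed x, y, z axes, in that order (R = Rz(yaw) Ry(pitch) Rx(roll)).
In Python, from bench import status, cams, job, models gives the robot as it stands. The module is installed in compiled form; this text tells all that it offers.
- The arm moves only by the tool arm_command, never from a script. Its argument "motion" is a list of rows, each an object with "xyz": the shift along the tool's x, y, z in normalised numbers (1 is 60 cm), a list of three; "angular": the turn, a rotation vector about the tool's x, y, z in shares of 360 degrees (1.0 is 360 degrees), a list of three; "fingers": the opening, from -1 (shut) to 1 (fully open). In form: [{"xyz": [x, y, z], "angular": [rx, ry, rz], "fingers": fingers}, ...]. A call has 1 to 20 rows; each row is the pose to reach, as a shift and turn from the pose commanded when the call began, along the tool's axes at that moment; what a row does not reach only later rows make up. A row lasts 1/8 s, in which the tool goes at most 62.5 mm and 10.7 degrees, less where a joint would pass 70% of its speed; a pose out of reach is approached as far as the arm can. A shift or turn number past 1, either way, is cut back to 1. A call with a gripper value outside its range is refused whole. The fingers move at their own pace and stop on an object; "force" is the grip in N (left out, the last holds). Time passes only in rows, so rows that repeat a pose let the fingers close. It gives the time, the measured TCP pose, the force, the opening and the grip force at its end, in the units of the state.
- status.state(): the state, without advancing time (a new reading comes with each control period).
- cams.read_camera(name): name is "scene" or "top"; returns a dict with "image" (384x512x3 uint8, blue, green, red), "fovy" (degrees; the focal length in pixels is half the picture's height over the tangent of half this angle, whatever the lens; pixels are square), "cx", "cy" (the principal point, pixels), "pose" (4x4, takes a point from camera to world coordinates). Camera axes: x right, y up, looking along -z (the intrinsics and any distortion apply to the point x, -y, -z); pixel columns grow to the right and rows downward; lengths in m; the calibration is good to about 2 mm. A picture is of the moment at which its call begins. There is no depth.
- job.close_job(): hands the job in; it is judged then, once.
Trained networks look in a picture, given as the dict that the camera call returned (one of the last four; its "shot" number tells which), for a name from the list of things; names that differ only in an ending like _2 or _b are one class to them, and where a whole thing is asked for, a point or a joint stands for the part that bears it (a point fixed in the world has none). Each returns a list of dicts, best first, with "confidence" (0 to 1); they miss things now and then, are a little off and sometimes report something else, mostly with a low value. They report only what shows in the picture. A call takes as long as a camera call.
- models.regions_of(picture, query): "region" (384x512 bool, what is visible of it) and "rect" ([left, top, right, bottom] in pixels, round what is visible of it).
The state is a dict: "clock": time; "joints": joint angles; "joint_velocities": joint speeds; "joint_efforts": joint torques, N m; "tool_pos": TCP position; "tool_rot": TCP orientation; "contact_force": force on the tool from outside, world axes, zero at the start; "wrist_torque": the same for the moment, N m; "opening": opening from 0.0 (shut) to 1.0 (fully open); "finger_force": force on a finger pad.
Only numpy, scipy, OpenCV 4.12 (cv2) and the standard library are available. Lean on these libraries where they do the work, as an engineer would, in place of code of your own. Each camera call takes 0.05 s, during which the arm holds its last target. There are 200 camera calls.

## Working session

There is one attempt and no reset: what is moved stays moved. The work goes in short steps, Python scripts to look and compute and a tool call to move; the robot and the scene stay as the last step left them, time stands still between calls to the robot, and variables do not carry over. Pictures are saved under pics/ and viewed, at most 14 in all, crops included, and the job is handed in when it is done.

Besides the shell and the picture viewer there is one more tool, called after "Request:" as name([rows], argument=value, ...), one row to a line, values as JSON. arm_command: Moves the arm, as the interface text tells. Its arguments: {"type":"object","properties":{"motion":{"type":"array"},"force":{"type":"number"}},"required":["motion"]}

```bash
mkdir -p pics; python3 - <<'E'
from bench import status,cams,models
import cv2,pickle,numpy as np
print(status.state())
for n in("scene","top"):
    p=cams.read_camera(n); cv2.imwrite(f"pics/{n}0.png",p["image"])
    pickle.dump(p,open(f"{n}0.pkl","wb"))
    print(n,{k:v for k,v in p.items() if k!="image"})
    for q in "tape_measure sanding_block spring_clamp wedge pad_tape pad_block pad_clamp pad_wedge mug".split():
        for r in models.regions_of(p,q)[:3]: print(q,round(r["confidence"],2),r["rect"],r["region"].sum())
E
```

```text
{'clock': 0.0, 'joints': array([1.31201004e+00, 8.74271372e-02, 1.75125579e-01, 1.65980967e+00,
       4.03085776e-05, 1.57081380e+00]), 'joint_velocities': array([-1.20042415e-03,  1.28922088e-03,  3.17481881e-05, -1.21642409e-03,
       -6.65192925e-04,  1.18337046e-04]), 'joint_efforts': array([-4.68901038e-03, -5.20394468e+01,  4.64800429e+01,  1.61675632e-02,
       -8.53669280e-05, -1.21850204e-05]), 'tool_pos': array([0.14067689, 0.53145785, 0.2305968 ]), 'tool_rot': array([-3.14027775e+00, -4.02855616e-05,  2.88278884e+00]), 'contact_force': array([0.4727912 , 0.70533423, 0.33076534]), 'wrist_torque': array([-0.04402421, -0.00226435,  0.03878588]), 'finger_force': 0.0, 'opening': 0.9981203486218481}
scene {'fovy': 48.740117851328904, 'cx': 254.64809443449371, 'cy': 195.15463441950686, 'pose': array([[ 0.88919986,  0.3252159 , -0.32180466,  0.05039438],
       [-0.45714896,  0.65983695, -0.59634724, -0.857854  ],
       [ 0.018397  ,  0.67738454,  0.73539903,  1.09033794],
       [ 0.        ,  0.        ,  0.        ,  1.        ]]), 'shot': 1}
tape_measure 0.9 [238.3, 212.1,
[... 826 characters left out ...]
4694e-03,  2.10868545e-01,  9.77513720e-01,
         1.20957777e+00],
       [ 0.00000000e+00,  0.00000000e+00,  0.00000000e+00,
         1.00000000e+00]]), 'shot': 2}
tape_measure 0.65 [271.6, 207.6, 294.9, 233.7] 509
tape_measure 0.31 [114.4, 213.1, 159.1, 246.1] 864
sanding_block 0.58 [171.1, 206.7, 211.2, 235.6] 728
spring_clamp 0.67 [318.4, 159.2, 346.3, 185.2] 228
spring_clamp 0.28 [121.0, 175.1, 154.5, 199.7] 483
wedge 0.68 [180.0, 170.3, 205.5, 193.3] 266
pad_tape 0.71 [366.4, 194.1, 398.2, 224.5] 862
pad_block 0.71 [310.1, 196.6, 348.7, 223.8] 985
pad_wedge 0.94 [121.2, 176.1, 155.9, 196.8] 515
pad_wedge 0.73 [177.6, 171.2, 207.7, 193.9] 328
mug 0.65 [113.6, 214.0, 156.7, 244.7] 921
```

```bash
python3 - <<'E'
import cv2
a=cv2.imread("pics/scene0.png");b=cv2.imread("pics/top0.png")
cv2.imwrite("pics/s0z.png",cv2.resize(a[110:330,150:370],None,fx=2.7,fy=2.7,interpolation=cv2.INTER_CUBIC))
cv2.imwrite("pics/t0z.png",cv2.resize(b[100:270,90:420],None,fx=2.4,fy=2.4,interpolation=cv2.INTER_CUBIC))
E
```

```text
(no output)
```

View pics/s0z.png

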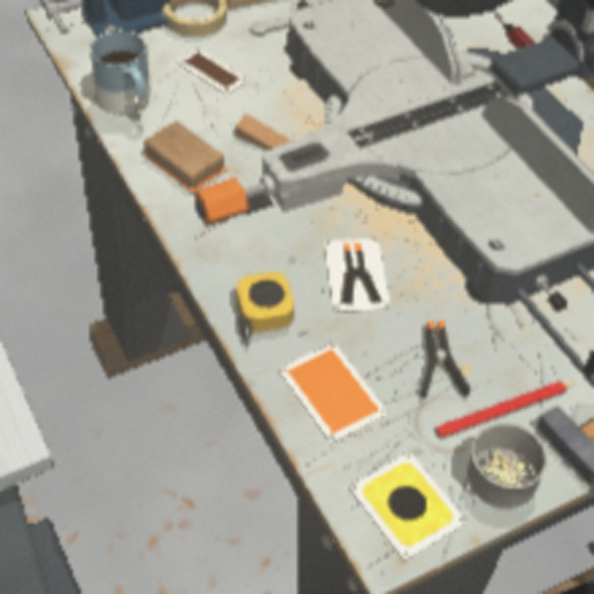

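View pics/t0z.png

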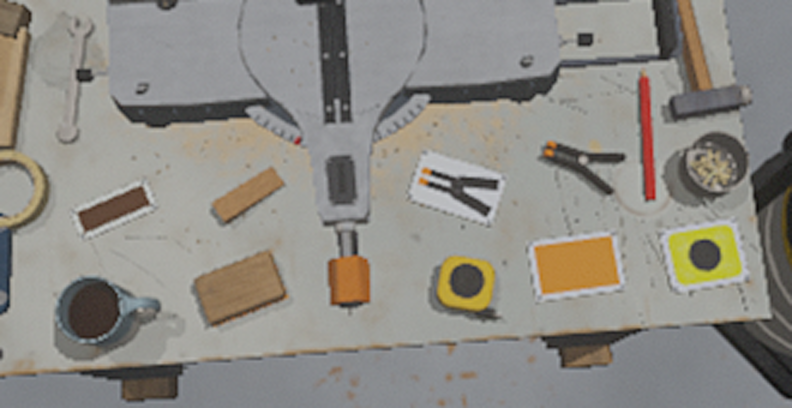

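The scene view shows the loose items at zoomed px: block (185,150), wedge (262,132), tape (265,300) and clamp (440,360). The tiles are at (212,70) wedge, (358,275) clamp, (335,390) block and (408,503) tape. The top view agrees. The saw handle juts out between the block/wedge side and the rest. I'll fit poses photometrically in both cameras.

```bash
cat > h.py <<'E'
import cv2,numpy as np,pickle
from scipy.optimize import minimize
def proj(p,P):
    f=192/np.tan(np.radians(p["fovy"]/2)); T=np.linalg.inv(p["pose"])
    c=P@T[:3,:3].T+T[:3,3]
    return np.stack([p["cx"]+f*c[:,0]/-c[:,2],p["cy"]-f*c[:,1]/-c[:,2]],1)
def unproj(p,u,v,z):
    f=192/np.tan(np.radians(p["fovy"]/2))
    d=p["pose"][:3,:3]@np.array([(u-p["cx"])/f,-(v-p["cy"])/f,-1]); o=p["pose"][:3,3]
    return o+d*(z-o[2])/d[2]
def rect(w,l,z): return np.array([[-w/2,-l/2,z],[w/2,-l/2,z],[w/2,l/2,z],[-w/2,l/2,z]])/1e3
def oct_(w,l,z,c,dy=0):
    w/=2;l/=2
    return np.array([[-w+c,-l+dy,z],[w-c,-l+dy,z],[w,-l+c+dy,z],[w,l-c+dy,z],[w-c,l+dy,z],[-w+c,l+dy,z],[-w,l-c+dy,z],[-w,-l+c+dy,z]])/1e3
def disc(r,z,dy=0): 
    a=np.linspace(0,6.283,25)[:-1]; return np.stack([r*np.cos(a),r*np.sin(a)+dy,0*a+z],1)/1e3
def prism(t,z0=0):
    b=t.copy(); b[:,2]=z0/1e3; n=len(t)
    return [np.array([b[i],b[(i+1)%n],t[(i+1)%n],t[i]]) for i in range(n)]+[t]
S=8
def render(p,model,q,win):
    x,y,a=q; c,s=np.cos(a),np.sin(a); R=np.array([[c,-s,0],[s,c,0],[0,0,1]])
    x0,y0,x1,y1=win; L=np.zeros(((y1-y0)*S,(x1-x0)*S),np.uint8)
    cam=p["pose"][:3,3]
    for i,poly in enumerate(model):
        W=poly@R.T+[x,y,0]
        if len(model)>0 and np.cross(W[1]-W[0],W[2]-W[1])@(cam-W[0])<=0: continue
        uv=(proj(p,W)-[x0,y0]+.5)*S-.5
        cv2.fillPoly(L,[np.round(uv*16).astype(np.int32)],i+1,shift=4)
    m=np.stack([cv2.resize((L==i).astype(np.float32),(x1-x0,y1-y0),interpolation=cv2.INTER_AREA) for i in range(len(model)+1)],-1)
    return cv2.GaussianBlur(m,(0,0),.5)
def cost(q,p,model,win):
    m=render(p,model,q,win); A=m.reshape(-1,m.shape[2]); x0,y0,x1,y1=win
    I=p["image"][y0:y1,x0:x1].reshape(-1,3).astype(float)
    k=A.sum(0)>.5; A=A[:,k]
    C=np.linalg.solve(A.T@A+1e-2*np.eye(A.shape[1]),A.T@I); r=I-A@C
    return np.minimum(np.abs(r),60).__pow__(2).mean()
def fit(ps,model,q0,r=.075):
    q0=np.array(q0,float); f=0; wins=[]
    for p in ps:
        B=rect(2*r*1e3,2*r*1e3,0); uv=proj(p,B+[q0[0],q0[1],0])
        a=uv.min(0).astype(int);b=uv.max(0).astype(int)+2; wins.append((a[0],a[1],b[0],b[1]))
    F=lambda q:sum(cost(q,p,model,w) for p,w in zip(ps,wins))
    best=None
    for d in (-.25,0,.25):
        s=q0+[0,0,d]; sx=np.array([s,s+[.01,0,0],s+[0,.01,0],s+[0,0,.15]])
        o=minimize(F,s,method="Nelder-Mead",options=dict(initial_simplex=sx,xatol=1e-4,fatol=1e-3,maxiter=150))
        if best is None or o.fun<best.fun: best=o
    return best.x,best.fun
def poly(pts,z): return np.array([[x,y,z] for x,y in pts])/1e3
def clampshape(z): # CCW polygons
    out=[]
    for s in(1,-1):
        h=[(s*-4,-2),(s*20,-50),(s*28,-46),(s*6,10)]
        out.append(h if s==1 else h[::-1])
    return [poly(h,z) for h in out]+[poly([(-12,0),(12,0),(12,35),(-12,35)],z),poly([(-12,35),(12,35),(12,50),(-12,50)],z)]
M={"tape_measure":prism(oct_(68,76,31,10,4)) +[disc(22,31,4)],
"sanding_block":prism(rect(63,100,29)),
"wedge":None,
"pad_tape":[oct_(82,100,3,4),oct_(68,85,3,8),disc(21,3)],
"pad_block":[rect(77,114,3),rect(63,100,3)],
"pad_wedge":[rect(44,104,3),rect(30,90,3)]}
w=rect(30,90,22); w[2:,2]=.001
M["wedge"]=prism(w)
E
python3 - <<'E'
from h import *
ps=[pickle.load(open(n+"0.pkl","rb")) for n in("top","scene")]
init={"tape_measure":(284,218),"sanding_block":(190,220),"wedge":(193,181),"spring_clamp":(333,171),"pad_tape":(382,209),"pad_block":(329,210),"pad_wedge":(137,187),"pad_clamp":(280,178)}
ims=[]
for n,(u,v) in init.items():
    x=unproj(ps[0],u,v,.01); print(n,x.round(3))
    for p in ps:
        z=.003 if "pad" in n else .015
        D=np.array([[.08,.08,z],[.08,-.08,z],[-.08,-.08,z],[-.08,.08,z]])+[x[0],x[1],0]
        H=cv2.getPerspectiveTransform(proj(p,D).astype(np.float32),np.float32([[0,0],[196,0],[196,196],[0,196]]))
        ims.append(cv2.warpPerspective(p["image"],H,(196,196),flags=cv2.INTER_CUBIC))
    if n in M:
        for pp in(ps[:1],ps[1:],ps): 
            b=min((fit(pp,M[n],(x[0],x[1],a),.07) for a in(0,.8,1.57,2.4)),key=lambda o:o[1]); print("  ",b[0].round(4),round(b[1],1))
t=ims[0::2];s=ims[1::2]
cv2.imwrite("pics/m.png",np.vstack([np.hstack(q) for q in(t[:4],s[:4])]));cv2.imwrite("pics/m2.png",np.vstack([np.hstack([t[3],s[3],t[7],s[7]])]))
E
```

```text
tape_measure [ 0.449 -0.084  0.01 ]
   [ 0.4487 -0.0861 -0.2061] 246.6
   [ 0.4523 -0.0813  1.3313] 810.9
   [ 0.4531 -0.0824  1.3572] 1083.3
sanding_block [0.464 0.196 0.01 ]
   [0.4652 0.197  0.2937] 64.5
   [0.4644 0.1973 0.3075] 1077.2
   [0.4648 0.1971 0.3061] 1144.5
wedge [0.583 0.182 0.01 ]
   [0.5849 0.183  3.7024] 71.8
   [0.585  0.1833 3.6567] 1040.9
   [0.5849 0.1833 3.6773] 1116.2
spring_clamp [ 0.583 -0.246  0.01 ]
pad_tape [ 0.455 -0.38   0.01 ]
   [ 0.4656 -0.3867  0.098 ] 293.7
   [ 0.4645 -0.3835  0.0904] 1553.4
   [ 0.465  -0.3856  3.2441] 1893.9
pad_block [ 0.463 -0.221  0.01 ]
   [ 0.4645 -0.2246  0.0694] 65.3
   [ 0.4635 -0.2214  0.065 ] 321.6
   [ 0.464  -0.2235  0.065 ] 417.3
pad_wedge [0.577 0.352 0.01 ]
   [0.5803 0.3551 0.3575] 58.9
   [0.5793 0.3602 0.3491] 140.3
   [0.5801 0.3562 0.3567] 235.4
pad_clamp [ 0.573 -0.083  0.01 ]
```

View pics/m2.png

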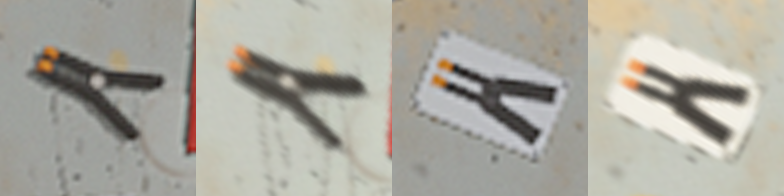

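The clamp (first two crops) has its jaws at upper left, handles lower right. Its tile has the same orientation style, with the pivot a little towards the jaws. Now the tape and the other items.

View pics/m.png

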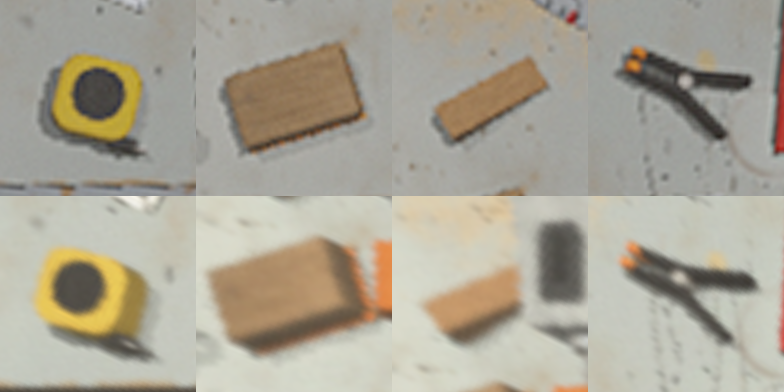

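```bash
python3 - <<'E'
from h import *
ps=[pickle.load(open(n+"0.pkl","rb")) for n in("top","scene")]
o=[]
for z in (.031,.0):
  for p in ps:
    D=np.array([[.07,.07,z],[.07,-.07,z],[-.07,-.07,z],[-.07,.07,z]])+[.449,-.084,0]
    H=cv2.getPerspectiveTransform(proj(p,D).astype(np.float32),np.float32([[0,0],[280,0],[280,280],[0,280]]))
    o.append(cv2.warpPerspective(p["image"],H,(281,281),flags=cv2.INTER_CUBIC))
for i in o:
  for k in range(0,281,20): cv2.line(i,(k,0),(k,4),(0,0,255),1);cv2.line(i,(0,k),(4,k),(0,0,255),1)
cv2.imwrite("pics/tp.png",np.vstack([np.hstack(o[:2]),np.hstack(o[2:])]))
E
```

```text
(no output)
```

View pics/tp.png

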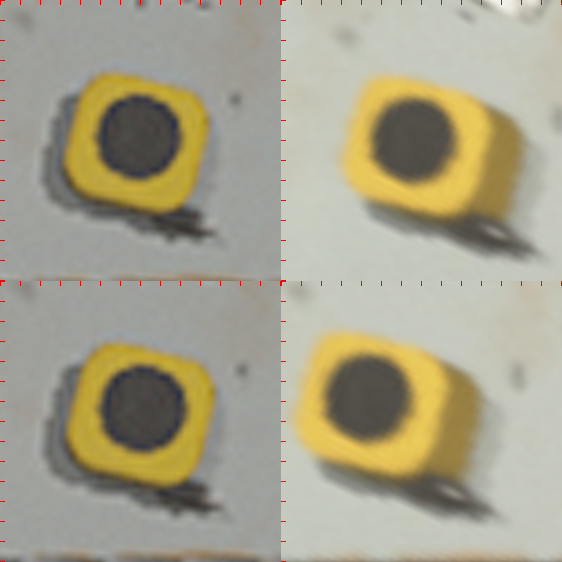

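```bash
python3 - <<'E'
from h import *
ps=[pickle.load(open(n+"0.pkl","rb")) for n in("top","scene")]
D0=np.array([[.07,.07,0],[.07,-.07,0],[-.07,-.07,0],[-.07,.07,0]])
def warp(p,z,c):
    D=D0+[c[0],c[1],z]
    H=cv2.getPerspectiveTransform(proj(p,D).astype(np.float32),np.float32([[0,0],[560,0],[560,560],[0,560]]))
    return cv2.warpPerspective(p["image"],H,(561,561),flags=cv2.INTER_CUBIC)
for k,p in enumerate(ps):
    im=warp(p,.031,(.449,-.084)); hsv=cv2.cvtColor(im,cv2.COLOR_BGR2HSV)
    y=((hsv[...,1]>110)&(abs(hsv[...,0].astype(int)-24)<9)).astype(np.uint8)
    y=cv2.morphologyEx(y,cv2.MORPH_OPEN,np.ones((15,15)))
    c=max(cv2.findContours(y,0,1)[0],key=cv2.contourArea)[:,0].astype(float)
    for a in np.radians([-18,-15,-12,-9,-6]):
        # plan coords: e1 along world -y rotated ; image right=(1,0)
        e=np.array([np.cos(a),-np.sin(a)]); n=np.array([np.sin(a),np.cos(a)])
        print(k,np.degrees(a).round(),"along",np.ptp(c@e)/4,"across",np.ptp(c@n)/4)
    d=((im.max(2)<95)).astype(np.uint8); d[:, :]=cv2.morphologyEx(d,cv2.MORPH_OPEN,np.ones((25,25)))
    for q in cv2.findContours(d,0,1)[0]:
        (u,v),(w,h),g=cv2.fitEllipse(q) if len(q)>5 else ((0,0),(0,0),0); print("disc",.449+.07-v/4000,-.084+.07-u/4000,w/4,h/4)
    print("bbox ctr",cv2.minAreaRect(c.astype(np.float32)))
E
```

```text
0 -18.0 along 68.55626986829827 across 66.24911770865177
0 -15.0 along 67.45445748917686 across 64.98514059216087
0 -12.0 along 67.54064922537468 across 65.34684341964834
0 -9.0 along 68.65201515196102 across 66.28784976166492
0 -6.0 along 69.81515115947572 across 67.56478621057005
disc 0.40785084533691407 -0.10179602813720703 12.8879976272583 27.2662353515625
disc 0.45066590881347657 -0.08317498779296875 39.82145690917969 40.26700210571289
bbox ctr ((272.2274169921875, 287.7115173339844), (269.20794677734375, 260.162841796875), 14.620875358581543)
1 -18.0 along 85.43752303253726 across 64.59906277434973
1 -15.0 along 84.59964090580782 across 64.57617362598273
1 -12.0 along 84.32268557123685 across 65.62097923327275
1 -9.0 along 84.95576513226503 across 66.74258531570243
1 -6.0 along 85.39822242258694 across 67.86568091604593
disc 0.40477446746826173 -0.10783827209472656 11.234567642211914 12.053759574890137
disc 0.44935695648193363 -0.0797573471069336 34.133995056152344 36.560699462890625
bbox ctr ((302.2723693847656, 305.01739501953125), (337.9557800292969, 258.3115539550781), 14.656750679016113)
```

```bash
cat >> h.py <<'E'
LAB={}
def render(p,model,q,win,lab=None):
    x,y,a=q; c,s=np.cos(a),np.sin(a); R=np.array([[c,-s,0],[s,c,0],[0,0,1]])
    x0,y0,x1,y1=win; L=np.zeros(((y1-y0)*S,(x1-x0)*S),np.uint8); cam=p["pose"][:3,3]
    lab=LAB.get(id(model),list(range(1,len(model)+1)))
    for i,poly in zip(lab,model):
        W=poly@R.T+[x,y,0]
        if np.cross(W[1]-W[0],W[2]-W[1])@(cam-W[0])<=0: continue
        uv=(proj(p,W)-[x0,y0]+.5)*S-.5
        cv2.fillPoly(L,[np.round(uv*16).astype(np.int32)],i,shift=4)
    m=np.stack([cv2.resize((L==i).astype(np.float32),(x1-x0,y1-y0),interpolation=cv2.INTER_AREA) for i in range(max(lab)+1)],-1)
    return cv2.GaussianBlur(m,(0,0),.5)
def cl(z):
    dark=[[(-12.5,4),(-4,4),(-4,38),(-12.5,38)],[(4,4),(12.5,4),(12.5,38),(4,38)],[(-12,-3),(12,-3),(12,8),(-12,8)],
          [(-3,4),(19,-50),(28,-46),(10,4)],[(-10,4),(-28,-46),(-19,-50),(3,4)]]
    org=[[(-12.5,38),(-4,38),(-4,50),(-12.5,50)],[(4,38),(12.5,38),(12.5,50),(4,50)]]
    return [poly(d,z) for d in dark],[poly(d,z) for d in org]
d,o=cl(3); M["pad_clamp"]=[rect(70,114,3)]+d+o; LAB[id(M["pad_clamp"])]=[1]+[2]*5+[3]*2
M["spring_clamp"]=[];lb=[]
for z in(2,8,14,20): d,o=cl(z); M["spring_clamp"]+=d+o; lb+=[1]*5+[2]*2
LAB[id(M["spring_clamp"])]=lb
hk=lambda s:[poly([(s*34,25),(s*34,42.5),(s*22,42.5),(s*22,25)][::s*1],2)]
M["tape_measure"]=hk(1)+prism(oct_(68,68,31,9,-8.5))+[disc(21,31.5,-8.5)]
E
cat > meas.py <<'E'
from h import *
def meas(ps,names,init):
    for n in names:
        for pp in (ps[:1],ps[1:],ps):
            b=fit(pp,M[n],init[n],.065); print(n,b[0].round(4),round(b[1],1))
E
python3 - <<'E'
from meas import *
ps=[pickle.load(open(n+"0.pkl","rb")) for n in("top","scene")]
meas(ps,["tape_measure","spring_clamp","pad_clamp"],{"tape_measure":(.445,-.089,2.9),"spring_clamp":(.583,-.246,1.15),"pad_clamp":(.575,-.087,1.2)})
for n,q in {"pad_clamp":(.575,-.087,1.2)}.items():
  pass
E
```

```text
tape_measure [ 0.447  -0.0904  2.7726] 225.9
tape_measure [ 0.4446 -0.0881  2.7677] 709.2
tape_measure [ 0.4451 -0.0893  2.7748] 964.2
spring_clamp [ 0.5796 -0.2525  2.0046] 485.7
spring_clamp [ 0.5775 -0.2506  1.9824] 744.5
spring_clamp [ 0.5844 -0.2513  2.3076] 1219.9
pad_clamp [ 0.6053 -0.0652  0.8744] 596.8
pad_clamp [ 0.6073 -0.059   1.0165] 573.8
pad_clamp [ 0.6072 -0.0615  0.9828] 1171.4
```

```bash
cat >> h.py <<'E'
def rrect(w,l,z,r,dy=0):
    a=np.linspace(0,np.pi/2,6); o=[]
    for k,(sx,sy) in enumerate([(1,1),(-1,1),(-1,-1),(1,-1)]):
        o+=[(sx*(w/2-r)+r*np.cos(t+k*np.pi/2),sy*(l/2-r)+dy+r*np.sin(t+k*np.pi/2)) for t in a]
    return poly(o,z)
def tape(r,l=68):
    body=prism(rrect(68,l,31,r,-42.5+l/2)); m=hk(1)+body+[disc(21,31.3,-42.5+l/2)]
    nb=len(body)-1; c=[b[:2].mean(0) for b in body[:-1]]
    LAB[id(m)]=[1]+[2+int((np.arctan2(q[1]+.0085,q[0])+np.pi/4)//(np.pi/2))%4 for q in c]+[6,7]; return m
E
python3 - <<'E'
from meas import *
ps=[pickle.load(open(n+"0.pkl","rb")) for n in("top","scene")]
keep=[]
for r in(12,16,20):
  for l in (68,72): M["tape_measure"]=tape(r,l);keep.append(M["tape_measure"]);print(r,l);meas(ps,["tape_measure"],{"tape_measure":(.445,-.089,2.9)})
meas(ps,["spring_clamp","pad_clamp"],{"spring_clamp":(.583,-.246,-.43),"pad_clamp":(.575,-.087,-.43)})
E
```

```text
12 68
tape_measure [ 0.4471 -0.0905  2.8078] 228.0
tape_measure [ 0.4449 -0.088   2.7918] 717.3
tape_measure [ 0.4449 -0.0891  2.7864] 974.9
12 72
tape_measure [ 0.4476 -0.0883  2.8098] 237.9
tape_measure [ 0.4451 -0.0856  2.8166] 730.2
tape_measure [ 0.446  -0.0864  2.7953] 995.3
16 68
tape_measure [ 0.447  -0.0907  2.8007] 221.1
tape_measure [ 0.4445 -0.088   2.7838] 713.1
tape_measure [ 0.4454 -0.0891  2.8066] 967.1
16 72
tape_measure [ 0.4477 -0.0885  2.8013] 230.4
tape_measure [ 0.4453 -0.086   2.7951] 722.7
tape_measure [ 0.4462 -0.0865  2.8052] 984.3
20 68
tape_measure [ 0.4469 -0.0904  2.798 ] 215.9
tape_measure [ 0.4443 -0.088   2.7961] 711.2
tape_measure [ 0.4451 -0.0895  2.7865] 956.8
20 72
tape_measure [ 0.4477 -0.0887  2.8051] 218.6
tape_measure [ 0.4453 -0.0862  2.7965] 716.9
tape_measure [ 0.446  -0.0869  2.8036] 966.7
spring_clamp [ 0.5951 -0.2399 -0.4345] 135.0
spring_clamp [ 0.5936 -0.2388 -0.426 ] 424.3
spring_clamp [ 0.5943 -0.2398 -0.4344] 580.3
pad_clamp [ 0.5762 -0.084  -0.3944] 172.4
pad_clamp [ 0.5753 -0.0802 -0.4042] 234.3
pad_clamp [ 0.5757 -0.083  -0.3984] 474.9
```

```bash
cat > go.py <<'E'
from h import *
from bench import status,cams,models
def to(x,y,z,yaw):
    s=status.state(); p=s["tool_pos"]; r=s["tool_rot"]; a=r[2]; d=np.array([x,y,z])-p
    dy=(yaw-a+np.pi)%(2*np.pi)-np.pi
    print("t",round(s["clock"],2),"pos",p.round(4),"rot",r.round(3),"open",round(s["opening"],3),"shift",np.round([d[0]*np.cos(a)+d[1]*np.sin(a),d[0]*np.sin(a)-d[1]*np.cos(a),-d[2]],4),"turn z",round(-dy,3))
E
python3 - <<'E'
from go import *
t,s=[pickle.load(open(n+"0.pkl","rb")) for n in("top","scene")]
def tri(a,b):
    a=np.array(a)/2.4+[90,100]; b=np.array(b)/2.7+[150,110]
    A=[]
    for p,u in((t,a),(s,b)):
        A.append((p["pose"][:3,3],unproj(p,u[0],u[1],0)-p["pose"][:3,3]))
    (o1,d1),(o2,d2)=A; k=np.linalg.lstsq(np.stack([d1,-d2],1),o2-o1,rcond=None)[0]
    print(((o1+k[0]*d1+o2+k[1]*d2)/2).round(3),np.linalg.norm(o1+k[0]*d1-o2-k[1]*d2).round(4))
tri((350,280),(222,200))
tri((341,178),(305,155))
tri((330,165),(282,155)); tri((370,218),(285,205))
tri((712,165),(505,455))
to(.446,-.089,.20,1.281)
E
```

```text
[0.456 0.056 0.06 ] 0.0003
[0.575 0.058 0.087] 0.0009
[0.572 0.075 0.083] 0.0417
[0.532 0.028 0.043] 0.0025
[ 0.571 -0.4    0.043] 0.0025
t 1.0 pos [0.1408 0.5317 0.2313] rot [3.142 0.    2.883] open 1.002 shift [-0.4539 -0.5219  0.0313] turn z 1.602
```

The manual's scale: shifts go in shares of 60 cm and turns go in shares of 360 degrees. Converting my numbers, -0.522 m / 0.6 = -0.87, -0.454 m / 0.6 = -0.7567, 1.602 rad / 6.2832 = 0.255.

Request:
arm_command([
  {"xyz": [-0.7567, -0.87, 0.1833], "angular": [0, 0, 0.255], "fingers": 1},
  {"xyz": [-0.7567, -0.87, 0.1833], "angular": [0, 0, 0.255], "fingers": 1},
  {"xyz": [-0.7567, -0.87, 0.1833], "angular": [0, 0, 0.255], "fingers": 1},
  {"xyz": [-0.7567, -0.87, 0.1833], "angular": [0, 0, 0.255], "fingers": 1},
  {"xyz": [-0.7567, -0.87, 0.1833], "angular": [0, 0, 0.255], "fingers": 1},
  {"xyz": [-0.7567, -0.87, 0.1833], "angular": [0, 0, 0.255], "fingers": 1},
  {"xyz": [-0.7567, -0.87, 0.1833], "angular": [0, 0, 0.255], "fingers": 1},
  {"xyz": [-0.7567, -0.87, 0.1833], "angular": [0, 0, 0.255], "fingers": 1},
  {"xyz": [-0.7567, -0.87, 0.1833], "angular": [0, 0, 0.255], "fingers": 1},
  {"xyz": [-0.7567, -0.87, 0.1833], "angular": [0, 0, 0.255], "fingers": 1},
  {"xyz": [-0.7567, -0.87, 0.1833], "angular": [0, 0, 0.255], "fingers": 1},
  {"xyz": [-0.7567, -0.87, 0.1833], "angular": [0, 0, 0.255], "fingers": 1},
  {"xyz": [-0.7567, -0.87, 0.1833], "angular": [0, 0, 0.255], "fingers": 1},
  {"xyz": [-0.7567, -0.87, 0.1833], "angular": [0, 0, 0.255], "fingers": 1},
  {"xyz": [-0.7567, -0.87, 0.1833], "angular": [0, 0, 0.255], "fingers": 1},
])

```text
clock: 2.88
tool_pos: [0.446, -0.088, 0.1218]
tool_rot: [3.141, -0.0, 1.283]
contact_force: [-0.4, -0.3, -0.1]
opening: 0.998
finger_force: 0.0
```

```bash
python3 - <<'E'
from go import *
to(.446,-.089,.0,1.281)
E
```

```text
t 2.88 pos [ 0.446  -0.088   0.1218] rot [ 3.141 -0.     1.283] open 0.998 shift [-0.001   0.0003  0.1218] turn z 0.002
```

To row units: 0.121 m / 0.6 = 0.2017, 0.11 m / 0.6 = 0.1833.

Request:
arm_command([
  {"xyz": [0, 0, 0.0833], "angular": [0, 0, 0], "fingers": 1},
  {"xyz": [0, 0, 0.1417], "angular": [0, 0, 0], "fingers": 1},
  {"xyz": [0, 0, 0.1833], "angular": [0, 0, 0], "fingers": 1},
  {"xyz": [0, 0, 0.2017], "angular": [0, 0, 0], "fingers": 1},
  {"xyz": [0, 0, 0.2017], "angular": [0, 0, 0], "fingers": 1},
  {"xyz": [0, 0, 0.2017], "angular": [0, 0, 0], "fingers": 0.2},
  {"xyz": [0, 0, 0.2017], "angular": [0, 0, 0], "fingers": 0.2},
  {"xyz": [0, 0, 0.2017], "angular": [0, 0, 0], "fingers": 0.2},
  {"xyz": [0, 0, 0.2017], "angular": [0, 0, 0], "fingers": 0.2},
  {"xyz": [0, 0, 0.2017], "angular": [0, 0, 0], "fingers": 0.2},
], force=40)

```text
clock: 4.12
tool_pos: [0.4471, -0.0892, 0.0019]
tool_rot: [3.139, -0.001, 1.281]
contact_force: [-1.0, 1.1, 5.0]
opening: 0.736
finger_force: 43.9
```

```bash
python3 - <<'E'
from go import *
to(.465,-.385,.06,1.666)
E
```

```text
t 4.12 pos [ 0.4471 -0.0892  0.0019] rot [ 3.139e+00 -1.000e-03  1.281e+00] open 0.736 shift [-0.2783  0.1017 -0.0581] turn z -0.385
```

To row units: -0.278 m / 0.6 = -0.4633, 0.088 m / 0.6 = 0.1467, -0.385 rad / 6.2832 = -0.0613.

Request:
arm_command([
  {"xyz": [0, 0, -0.05], "angular": [0, 0, 0], "fingers": 0.2},
  {"xyz": [0, 0, -0.1], "angular": [0, 0, 0], "fingers": 0.2},
  {"xyz": [-0.0667, 0.025, -0.1167], "angular": [0, 0, -0.008], "fingers": 0.2},
  {"xyz": [-0.15, 0.055, -0.1167], "angular": [0, 0, -0.0207], "fingers": 0.2},
  {"xyz": [-0.2333, 0.085, -0.1167], "angular": [0, 0, -0.0318], "fingers": 0.2},
  {"xyz": [-0.3167, 0.115, -0.1167], "angular": [0, 0, -0.043], "fingers": 0.2},
  {"xyz": [-0.4, 0.1467, -0.1083], "angular": [0, 0, -0.0541], "fingers": 0.2},
  {"xyz": [-0.45, 0.165, -0.1], "angular": [0, 0, -0.0613], "fingers": 0.2},
  {"xyz": [-0.4633, 0.17, -0.1], "angular": [0, 0, -0.0613], "fingers": 0.2},
  {"xyz": [-0.4633, 0.17, -0.1], "angular": [0, 0, -0.0613], "fingers": 0.2},
  {"xyz": [-0.4633, 0.17, -0.1], "angular": [0, 0, -0.0613], "fingers": 0.2},
])

```text
clock: 5.5
tool_pos: [0.4645, -0.3837, 0.0606]
tool_rot: [3.141, -0.0, 1.666]
contact_force: [-0.5, 0.7, -3.6]
opening: 0.732
finger_force: 46.2
```

```bash
python3 - <<'E'
from go import *
to(.465,-.385,.005,1.666)
p=cams.read_camera("top"); s=cams.read_camera("scene")
cv2.imwrite("pics/h1.png",np.hstack([cv2.resize(p["image"][140:260,300:440],None,fx=2.8,fy=2.8,interpolation=2),cv2.resize(s["image"][220:340,230:370],None,fx=2.8,fy=2.8,interpolation=2)]))
E
```

```text
t 5.5 pos [ 0.4645 -0.3837  0.0606] rot [ 3.141 -0.     1.666] open 0.732 shift [-0.0013  0.0004  0.0556] turn z 0.0
```

View pics/h1.png

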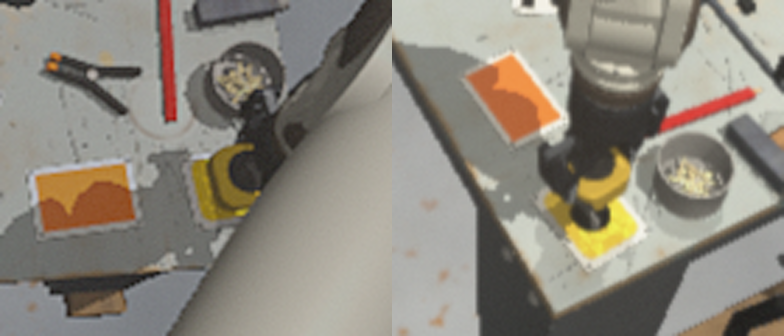

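The tape hangs in the grip over its tile, at about px (600,180) in the right half. I'll lower it and release.

To row units: -0.11 m / 0.6 = -0.1833, 0.055 m / 0.6 = 0.0917.

Request:
arm_command([
  {"xyz": [-0.0017, 0, 0.0417], "angular": [0, 0, 0], "fingers": 0.2},
  {"xyz": [-0.0017, 0, 0.075], "angular": [0, 0, 0], "fingers": 0.2},
  {"xyz": [-0.0017, 0, 0.0883], "angular": [0, 0, 0], "fingers": 0.2},
  {"xyz": [-0.0017, 0, 0.0917], "angular": [0, 0, 0], "fingers": 0.2},
  {"xyz": [-0.0017, 0, 0.0917], "angular": [0, 0, 0], "fingers": 0.2},
  {"xyz": [-0.0017, 0, 0.0917], "angular": [0, 0, 0], "fingers": 0.7},
  {"xyz": [-0.0017, 0, 0.0917], "angular": [0, 0, 0], "fingers": 1},
  {"xyz": [-0.0017, 0, 0.0917], "angular": [0, 0, 0], "fingers": 1},
  {"xyz": [-0.0017, 0, 0.0917], "angular": [0, 0, 0], "fingers": 1},
  {"xyz": [-0.0017, 0, 0.05], "angular": [0, 0, 0], "fingers": 1},
  {"xyz": [-0.0017, 0, -0.05], "angular": [0, 0, 0], "fingers": 1},
  {"xyz": [-0.0017, 0, -0.15], "angular": [0, 0, 0], "fingers": 1},
  {"xyz": [-0.0017, 0, -0.1833], "angular": [0, 0, 0], "fingers": 1},
])

```text
clock: 7.22
tool_pos: [0.4653, -0.3865, 0.175]
tool_rot: [3.137, 0.004, 1.666]
contact_force: [-0.3, -0.3, -0.3]
opening: 0.997
finger_force: 0.0
```

```bash
python3 - <<'E'
from go import *
to(.465,.197,.15,.30+1.571)
E
```

```text
t 7.22 pos [ 0.4653 -0.3865  0.175 ] rot [3.137 0.004 1.666] open 0.997 shift [0.5809 0.055  0.025 ] turn z -0.205
```

To row units: 0.58 m / 0.6 = 0.9667, 0.06 m / 0.6 = 0.1, -0.205 rad / 6.2832 = -0.0326.

Request:
arm_command([
  {"xyz": [0.1, 0.01, 0], "angular": [0, 0, -0.008], "fingers": 1},
  {"xyz": [0.9667, 0.0933, 0.0333], "angular": [0, 0, -0.0326], "fingers": 1},
  {"xyz": [0.9667, 0.0933, 0.0333], "angular": [0, 0, -0.0326], "fingers": 1},
  {"xyz": [0.9667, 0.0933, 0.0333], "angular": [0, 0, -0.0326], "fingers": 1},
  {"xyz": [0.9667, 0.0933, 0.0333], "angular": [0, 0, -0.0326], "fingers": 1},
  {"xyz": [0.9667, 0.0933, 0.0333], "angular": [0, 0, -0.0326], "fingers": 1},
  {"xyz": [0.9667, 0.0933, 0.0333], "angular": [0, 0, -0.0326], "fingers": 1},
  {"xyz": [0.9667, 0.0933, 0.0333], "angular": [0, 0, -0.0326], "fingers": 1},
  {"xyz": [0.9667, 0.0933, 0.0333], "angular": [0, 0, -0.0326], "fingers": 1},
  {"xyz": [0.9667, 0.0933, 0.0333], "angular": [0, 0, -0.0326], "fingers": 1},
  {"xyz": [0.9667, 0.0933, 0.0333], "angular": [0, 0, -0.0326], "fingers": 1},
  {"xyz": [0.9667, 0.0933, 0.0333], "angular": [0, 0, -0.0326], "fingers": 1},
  {"xyz": [0.9667, 0.0933, 0.0333], "angular": [0, 0, -0.0326], "fingers": 1},
])

```text
clock: 8.85
tool_pos: [0.4653, 0.196, 0.1505]
tool_rot: [3.141, 0.0, 1.869]
contact_force: [0.5, -0.3, 1.4]
opening: 0.998
finger_force: 0.0
```

```bash
python3 - <<'E'
from go import *
to(.465,.197,.0,.30+1.571)
ps=[cams.read_camera(n) for n in("top","scene")]
o=[cv2.resize(ps[0]["image"][170:260,330:440],None,fx=3.6,fy=3.6,interpolation=2),cv2.resize(ps[1]["image"][255:345,245:355],None,fx=3.6,fy=3.6,interpolation=2)]
cv2.imwrite("pics/h2.png",np.hstack(o))
m=tape(20)
# tile with the tape on it: raise the model by 3 mm
t=tape(20); t2=[rect(82,100,3)]+[q+[0,0,.003] for q in t]; LAB[id(t2)]=[1]+[i+1 for i in LAB[id(t)]]
t3=[q+[0,0,.003] for q in t]; LAB[id(t3)]=LAB[id(t)]
for p in ps: 
  for g in (0,np.pi): print(fit([p],t3,(.465,-.385,.095+g),.055))
E
```

```text
t 8.85 pos [0.4653 0.196  0.1505] rot [3.141 0.    1.869] open 0.998 shift [0.0011 0.     0.1505] turn z -0.002
(array([ 0.46387559, -0.36990704,  0.08903021]), np.float64(322.1852576730533))
(array([ 0.46522156, -0.38672937,  3.19685153]), np.float64(299.1499674214568))
(array([ 0.46222911, -0.36782473,  0.09443045]), np.float64(946.3283572104472))
(array([ 0.46380152, -0.38424829,  3.21750226]), np.float64(919.6537204855682))
```

View pics/h2.png

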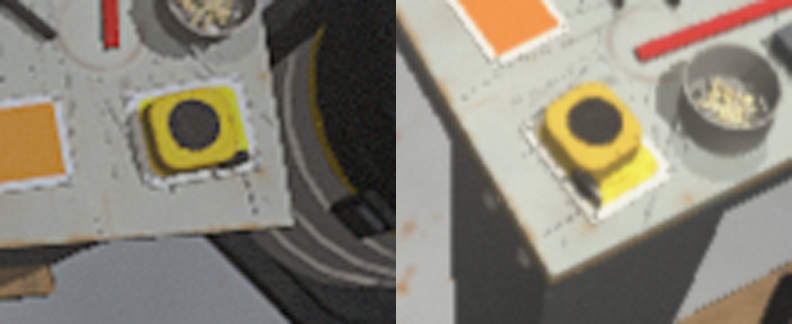

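The tape sits on its tile: the body covers the left part and the hook reaches the right edge. The fit agrees with the tile to about 1 mm and 1–2°. Next, the block.

To row units: 0.15 m / 0.6 = 0.25, 0.14 m / 0.6 = 0.2333.

Request:
arm_command([
  {"xyz": [0.0017, 0, 0.1], "angular": [0, 0, 0], "fingers": 1},
  {"xyz": [0.0017, 0, 0.1833], "angular": [0, 0, 0], "fingers": 1},
  {"xyz": [0.0017, 0, 0.2333], "angular": [0, 0, 0], "fingers": 1},
  {"xyz": [0.0017, 0, 0.25], "angular": [0, 0, 0], "fingers": 1},
  {"xyz": [0.0017, 0, 0.25], "angular": [0, 0, 0], "fingers": 1},
  {"xyz": [0.0017, 0, 0.25], "angular": [0, 0, 0], "fingers": 0.1},
  {"xyz": [0.0017, 0, 0.25], "angular": [0, 0, 0], "fingers": 0.1},
  {"xyz": [0.0017, 0, 0.25], "angular": [0, 0, 0], "fingers": 0.1},
  {"xyz": [0.0017, 0, 0.25], "angular": [0, 0, 0], "fingers": 0.1},
  {"xyz": [0.0017, 0, 0.25], "angular": [0, 0, 0], "fingers": 0.1},
], force=40)

```text
clock: 10.2
tool_pos: [0.4659, 0.1984, 0.0021]
tool_rot: [3.139, -0.0, 1.871]
contact_force: [-0.7, -0.7, 6.5]
opening: 0.726
finger_force: 44.6
```

```bash
python3 - <<'E'
from go import *
to(.464,-.2235,.13,.067+1.571)
E
```

```text
t 10.2 pos [0.4659 0.1984 0.0021] rot [ 3.139 -0.     1.871] open 0.726 shift [-0.4025 -0.1265 -0.1279] turn z 0.233
```

To row units: -0.402 m / 0.6 = -0.67, -0.38 m / 0.6 = -0.6333, 0.233 rad / 6.2832 = 0.0371.

Request:
arm_command([
  {"xyz": [0, 0, -0.05], "angular": [0, 0, 0], "fingers": 0.1},
  {"xyz": [0, 0, -0.1333], "angular": [0, 0, 0], "fingers": 0.1},
  {"xyz": [0, 0, -0.2167], "angular": [0, 0, 0], "fingers": 0.1},
  {"xyz": [-0.0667, -0.0217, -0.2667], "angular": [0, 0, 0.0032], "fingers": 0.1},
  {"xyz": [-0.15, -0.0467, -0.2833], "angular": [0, 0, 0.008], "fingers": 0.1},
  {"xyz": [-0.2333, -0.0733, -0.2833], "angular": [0, 0, 0.0127], "fingers": 0.1},
  {"xyz": [-0.3167, -0.1, -0.2833], "angular": [0, 0, 0.0175], "fingers": 0.1},
  {"xyz": [-0.4, -0.125, -0.2833], "angular": [0, 0, 0.0223], "fingers": 0.1},
  {"xyz": [-0.4833, -0.1517, -0.2667], "angular": [0, 0, 0.0271], "fingers": 0.1},
  {"xyz": [-0.5667, -0.1783, -0.2167], "angular": [0, 0, 0.0318], "fingers": 0.1},
  {"xyz": [-0.6333, -0.2, -0.15], "angular": [0, 0, 0.035], "fingers": 0.1},
  {"xyz": [-0.67, -0.2108, -0.1], "angular": [0, 0, 0.0371], "fingers": 0.1},
  {"xyz": [-0.67, -0.2108, -0.0833], "angular": [0, 0, 0.0371], "fingers": 0.1},
  {"xyz": [-0.67, -0.2108, -0.0833], "angular": [0, 0, 0.0371], "fingers": 0.1},
  {"xyz": [-0.67, -0.2108, -0.0833], "angular": [0, 0, 0.0371], "fingers": 0.1},
])

```text
clock: 12.08
tool_pos: [0.4636, -0.2229, 0.0518]
tool_rot: [3.14, 0.001, 1.639]
contact_force: [1.5, -0.1, -0.9]
opening: 0.732
finger_force: 44.3
```

```bash
python3 - <<'E'
from go import *
to(.464,-.2235,.005,.067+1.571)
E
```

```text
t 12.07 pos [ 0.4636 -0.2229  0.0518] rot [3.140e+00 1.000e-03 1.639e+00] open 0.732 shift [-0.0006  0.0004  0.0468] turn z 0.001
```

To row units: -0.08 m / 0.6 = -0.1333, -0.001 m / 0.6 = -0.0017.

Request:
arm_command([
  {"xyz": [-0.0017, 0, 0.0417], "angular": [0, 0, 0], "fingers": 0.1},
  {"xyz": [-0.0017, 0, 0.0667], "angular": [0, 0, 0], "fingers": 0.1},
  {"xyz": [-0.0017, 0, 0.0767], "angular": [0, 0, 0], "fingers": 0.1},
  {"xyz": [-0.0017, 0, 0.0783], "angular": [0, 0, 0], "fingers": 0.1},
  {"xyz": [-0.0017, 0, 0.0783], "angular": [0, 0, 0], "fingers": 0.1},
  {"xyz": [-0.0017, 0, 0.0783], "angular": [0, 0, 0], "fingers": 0.6},
  {"xyz": [-0.0017, 0, 0.0783], "angular": [0, 0, 0], "fingers": 1},
  {"xyz": [-0.0017, 0, 0.0783], "angular": [0, 0, 0], "fingers": 1},
  {"xyz": [-0.0017, 0, 0.0783], "angular": [0, 0, 0], "fingers": 1},
  {"xyz": [-0.0017, 0, 0.0333], "angular": [0, 0, 0], "fingers": 1},
  {"xyz": [-0.0017, 0, -0.05], "angular": [0, 0, 0], "fingers": 1},
  {"xyz": [-0.0017, 0, -0.1333], "angular": [0, 0, 0], "fingers": 0.2},
])

```text
clock: 13.58
tool_pos: [0.4625, -0.2243, 0.1315]
tool_rot: [-3.141, -0.0, 1.638]
contact_force: [0.2, -0.4, -0.9]
opening: 0.815
finger_force: 0.0
```

```bash
python3 - <<'E'
from go import *
a=-.43; x,y=.5945-.015*np.sin(a),-.2395+.015*np.cos(a); print(x,y)
to(x,y,.1,a+1.571)
E
```

```text
0.6007530620364382 -0.2258655137548767
t 13.57 pos [ 0.4625 -0.2243  0.1315] rot [-3.141 -0.     1.638] open 0.815 shift [-0.0108  0.1378  0.0315] turn z 0.497
```

To row units: 0.138 m / 0.6 = 0.23, 0.015 m / 0.6 = 0.025, 0.497 rad / 6.2832 = 0.0791.

Request:
arm_command([
  {"xyz": [-0.0067, 0.0833, 0], "angular": [0, 0, 0.0271], "fingers": 0.1},
  {"xyz": [-0.0133, 0.1667, 0.025], "angular": [0, 0, 0.0525], "fingers": 0.1},
  {"xyz": [-0.0183, 0.23, 0.05], "angular": [0, 0, 0.0791], "fingers": 0.1},
  {"xyz": [-0.0183, 0.23, 0.05], "angular": [0, 0, 0.0791], "fingers": 0.1},
  {"xyz": [-0.0183, 0.23, 0.05], "angular": [0, 0, 0.0791], "fingers": 0.1},
])

```text
clock: 14.2
tool_pos: [0.6009, -0.2261, 0.1001]
tool_rot: [-3.141, 0.0, 1.142]
contact_force: [-0.3, -0.0, -0.3]
opening: 0.549
finger_force: 0.0
```

```bash
python3 - <<'E'
from go import *
to(.6008,-.2259,.003,1.141)
p=cams.read_camera("top"); s=cams.read_camera("scene")
cv2.imwrite("pics/h3.png",np.hstack([cv2.resize(p["image"][150:250,290:400],None,fx=3.6,fy=3.6,interpolation=2),cv2.resize(s["image"][200:300,240:350],None,fx=3.6,fy=3.6,interpolation=2)]))
E
```

```text
t 14.2 pos [ 0.6009 -0.2261  0.1001] rot [-3.141  0.     1.142] open 0.549 shift [ 0.0002 -0.0001  0.0971] turn z 0.001
```

View pics/h3.png

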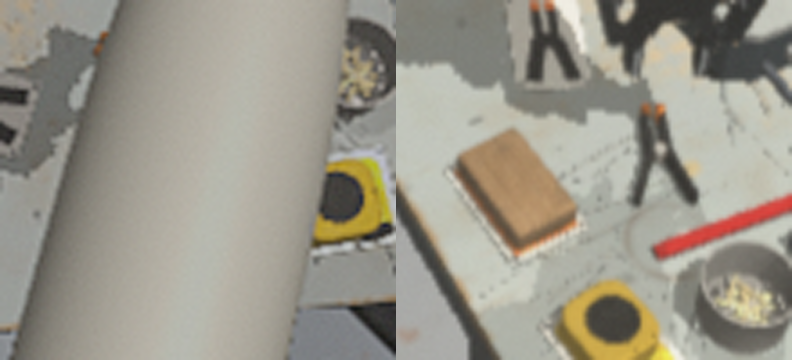

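The block is on its tile at right-half px (515,190), with even borders. Going down on the clamp's jaws.

To row units: 0.097 m / 0.6 = 0.1617, 0.094 m / 0.6 = 0.1567.

Request:
arm_command([
  {"xyz": [0, 0, 0.0833], "angular": [0, 0, 0], "fingers": 0.1},
  {"xyz": [0, 0, 0.1333], "angular": [0, 0, 0], "fingers": 0.1},
  {"xyz": [0, 0, 0.1567], "angular": [0, 0, 0], "fingers": 0.1},
  {"xyz": [0, 0, 0.1617], "angular": [0, 0, 0], "fingers": 0.1},
  {"xyz": [0, 0, 0.1617], "angular": [0, 0, 0], "fingers": 0.1},
  {"xyz": [0, 0, 0.1617], "angular": [0, 0, 0], "fingers": -0.6},
  {"xyz": [0, 0, 0.1617], "angular": [0, 0, 0], "fingers": -0.6},
  {"xyz": [0, 0, 0.1617], "angular": [0, 0, 0], "fingers": -0.6},
  {"xyz": [0, 0, 0.1617], "angular": [0, 0, 0], "fingers": -0.6},
  {"xyz": [0, 0, 0.1617], "angular": [0, 0, 0], "fingers": -0.6},
], force=40)

```text
clock: 15.55
tool_pos: [0.6019, -0.2264, 0.0048]
tool_rot: [3.14, -0.0, 1.141]
contact_force: [-0.6, 0.4, 6.2]
opening: 0.262
finger_force: 39.4
```

```bash
python3 - <<'E'
from go import *
a=-.398; x,y=.5758-.015*np.sin(a),-.0825+.015*np.cos(a); print(x,y)
to(x,y,.06,a+1.571)
E
```

```text
0.5816136316406845 -0.06867243017929645
t 15.55 pos [ 0.6019 -0.2264  0.0048] rot [ 3.14  -0.     1.141] open 0.262 shift [ 0.1349 -0.0842 -0.0552] turn z -0.032
```

To row units: 0.135 m / 0.6 = 0.225, -0.06 m / 0.6 = -0.1, -0.032 rad / 6.2832 = -0.0051.

Request:
arm_command([
  {"xyz": [0, 0, -0.05], "angular": [0, 0, 0], "fingers": -0.6},
  {"xyz": [0, 0, -0.1], "angular": [0, 0, 0], "fingers": -0.6},
  {"xyz": [0.05, -0.0317, -0.1333], "angular": [0, 0, -0.0016], "fingers": -0.6},
  {"xyz": [0.1167, -0.0733, -0.1333], "angular": [0, 0, -0.0032], "fingers": -0.6},
  {"xyz": [0.1833, -0.115, -0.1167], "angular": [0, 0, -0.0048], "fingers": -0.6},
  {"xyz": [0.225, -0.14, -0.0833], "angular": [0, 0, -0.0051], "fingers": -0.6},
  {"xyz": [0.225, -0.14, -0.0833], "angular": [0, 0, -0.0051], "fingers": -0.6},
  {"xyz": [0.225, -0.14, -0.0833], "angular": [0, 0, -0.0051], "fingers": -0.6},
  {"xyz": [0.225, -0.14, -0.0833], "angular": [0, 0, -0.0051], "fingers": -0.6},
])

```text
clock: 16.68
tool_pos: [0.5817, -0.0694, 0.0541]
tool_rot: [3.14, -0.0, 1.172]
contact_force: [0.1, 0.1, -1.0]
opening: 0.259
finger_force: 39.5
```

```bash
python3 - <<'E'
from go import *
to(.5816,-.0687,.008,-.398+1.571)
ps=[cams.read_camera(n) for n in("top","scene")]
t=M["sanding_block"]; t2=[rect(77,114,3)]+[q+[0,0,.003] for q in t]
b=[q+[0,0,.003] for q in t]
for p in ps: print(fit([p],b,(.464,-.2235,.067),.05),fit([p],t2,(.464,-.2235,.067),.065))
cv2.imwrite("pics/h4.png",np.hstack([cv2.resize(ps[0]["image"][150:250,250:360],None,fx=3.6,fy=3.6,interpolation=2),cv2.resize(ps[1]["image"][180:280,240:350],None,fx=3.6,fy=3.6,interpolation=2)]))
E
```

```text
t 16.68 pos [ 0.5817 -0.0694  0.0541] rot [ 3.14  -0.     1.172] open 0.259 shift [ 0.0006 -0.0004  0.0461] turn z -0.001
(array([ 0.45867582, -0.22433522,  0.07688529]), np.float64(175.92973710815107)) (array([ 0.45839827, -0.22494087,  0.06589059]), np.float64(143.31252415258382))
(array([ 0.46162659, -0.22129201,  0.06936169]), np.float64(214.84420544875294)) (array([ 0.46128883, -0.22179763,  0.07154232]), np.float64(354.2542300482035))
```

View pics/h4.png

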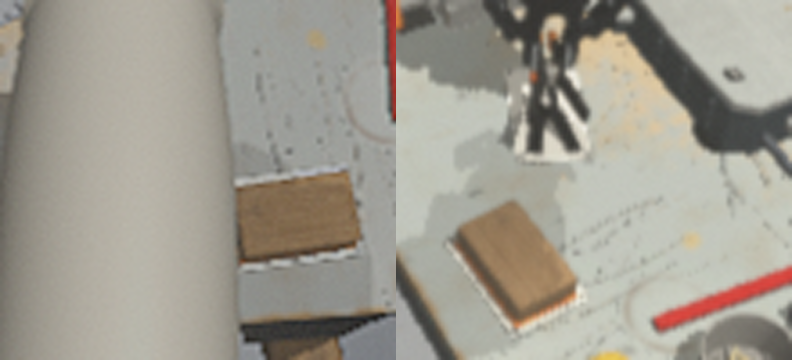

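The clamp is held over its tile and the block is tidy on its own. Lower and release.

To row units: -0.12 m / 0.6 = -0.2, 0.046 m / 0.6 = 0.0767.

Request:
arm_command([
  {"xyz": [0.0008, 0, 0.0417], "angular": [0, 0, 0], "fingers": -0.6},
  {"xyz": [0.0008, 0, 0.0667], "angular": [0, 0, 0], "fingers": -0.6},
  {"xyz": [0.0008, 0, 0.0767], "angular": [0, 0, 0], "fingers": -0.6},
  {"xyz": [0.0008, 0, 0.0783], "angular": [0, 0, 0], "fingers": -0.6},
  {"xyz": [0.0008, 0, 0.0783], "angular": [0, 0, 0], "fingers": -0.6},
  {"xyz": [0.0008, 0, 0.0783], "angular": [0, 0, 0], "fingers": -0.3},
  {"xyz": [0.0008, 0, 0.0783], "angular": [0, 0, 0], "fingers": 0.1},
  {"xyz": [0.0008, 0, 0.0783], "angular": [0, 0, 0], "fingers": 0.1},
  {"xyz": [0.0008, 0, 0.0783], "angular": [0, 0, 0], "fingers": 0.1},
  {"xyz": [0.0008, 0, 0.0333], "angular": [0, 0, 0], "fingers": 0.1},
  {"xyz": [0.0008, 0, -0.05], "angular": [0, 0, 0], "fingers": 0.1},
  {"xyz": [0.0008, 0, -0.1333], "angular": [0, 0, 0], "fingers": 0.1},
  {"xyz": [0.0008, 0, -0.2], "angular": [0, 0, 0], "fingers": 0.1},
])

```text
clock: 18.4
tool_pos: [0.5815, -0.068, 0.1755]
tool_rot: [3.14, -0.0, 1.173]
contact_force: [0.9, 0.3, 0.5]
opening: 0.547
finger_force: 0.0
```

```bash
python3 - <<'E'
from go import *
to(.585,.183,.1,.537+1.571)
E
```

```text
t 18.4 pos [ 0.5815 -0.068   0.1755] rot [ 3.14  -0.     1.173] open 0.547 shift [ 0.2327 -0.0941  0.0755] turn z -0.935
```

To row units: 0.233 m / 0.6 = 0.3883, -0.03 m / 0.6 = -0.05, -0.935 rad / 6.2832 = -0.1488.

Request:
arm_command([
  {"xyz": [0.05, -0.02, -0.05], "angular": [0, 0, -0.0159], "fingers": 0.1},
  {"xyz": [0.1167, -0.0467, -0.05], "angular": [0, 0, -0.0398], "fingers": 0.1},
  {"xyz": [0.1833, -0.075, -0.05], "angular": [0, 0, -0.0668], "fingers": 0.1},
  {"xyz": [0.2667, -0.1083, -0.05], "angular": [0, 0, -0.0955], "fingers": 0.1},
  {"xyz": [0.3333, -0.135, -0.05], "angular": [0, 0, -0.1241], "fingers": 0.1},
  {"xyz": [0.3883, -0.1567, 0], "angular": [0, 0, -0.1488], "fingers": 0.1},
  {"xyz": [0.3883, -0.1567, 0.0833], "angular": [0, 0, -0.1488], "fingers": 0.1},
  {"xyz": [0.3883, -0.1567, 0.125], "angular": [0, 0, -0.1488], "fingers": 0.1},
  {"xyz": [0.3883, -0.1567, 0.125], "angular": [0, 0, -0.1488], "fingers": 0.1},
  {"xyz": [0.3883, -0.1567, 0.125], "angular": [0, 0, -0.1488], "fingers": 0.1},
])

```text
clock: 19.65
tool_pos: [0.5856, 0.1833, 0.0998]
tool_rot: [3.14, 0.0, 2.108]
contact_force: [-0.2, -0.0, 0.4]
opening: 0.549
finger_force: 0.0
```

```bash
python3 - <<'E'
from go import *
to(.585,.183,.002,.537+1.571)
ps=[cams.read_camera(n) for n in("top","scene")]
up=lambda m:[q+[0,0,.003] for q in m]
t2=[rect(77,114,3)]+up(M["sanding_block"])
o=M["spring_clamp"];c=[rect(70,114,3)]+up(o); LAB[id(c)]=[1]+[i+1 for i in LAB[id(o)]]
c1=up(o); LAB[id(c1)]=LAB[id(o)]
for p in ps: print("block",fit([p],t2[1:],(.464,-.2235,.067),.05),fit([p],t2,(.464,-.2235,.067),.065),"\nclamp",fit([p],c,(.576,-.083,-.4),.065))
cv2.imwrite("pics/h5.png",np.hstack([cv2.resize(ps[0]["image"][140:240,250:360],None,fx=3.6,fy=3.6,interpolation=2),cv2.resize(ps[1]["image"][180:280,240:350],None,fx=3.6,fy=3.6,interpolation=2)]))
E
```

```text
t 19.65 pos [0.5856 0.1833 0.0998] rot [3.14  0.    2.108] open 0.549 shift [ 0.0001 -0.0007  0.0978] turn z -0.0
block (array([ 0.46310093, -0.22634123,  0.07400548]), np.float64(177.9335578501061)) (array([ 0.46329271, -0.22588194,  0.0692634 ]), np.float64(124.73740642458479)) 
clamp (array([ 0.57232831, -0.08394387, -0.3893581 ]), np.float64(214.64293034840856))
block (array([ 0.46141037, -0.22236412,  0.06442998]), np.float64(162.60039662364557)) (array([ 0.46132034, -0.22226435,  0.07422112]), np.float64(292.43530005467767)) 
clamp (array([ 0.57073463, -0.08391181, -0.38953697]), np.float64(216.29363822048487))
```

View pics/h5.png

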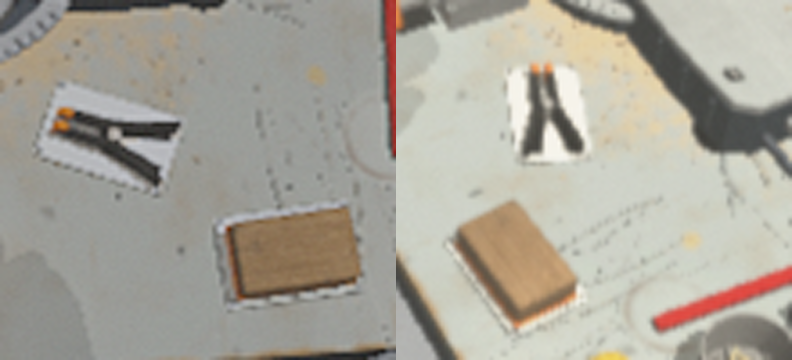

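Block and clamp lie on their tiles. The clamp may be a few mm low, so I'll measure it against the tile after the wedge.

To row units: 0.099 m / 0.6 = 0.165, 0.094 m / 0.6 = 0.1567.

Request:
arm_command([
  {"xyz": [0, -0.0008, 0.0833], "angular": [0, 0, 0], "fingers": 0.1},
  {"xyz": [0, -0.0008, 0.1333], "angular": [0, 0, 0], "fingers": 0.1},
  {"xyz": [0, -0.0008, 0.1567], "angular": [0, 0, 0], "fingers": 0},
  {"xyz": [0, -0.0008, 0.165], "angular": [0, 0, 0], "fingers": -0.1},
  {"xyz": [0, -0.0008, 0.165], "angular": [0, 0, 0], "fingers": -0.1},
  {"xyz": [0, -0.0008, 0.165], "angular": [0, 0, 0], "fingers": -0.5},
  {"xyz": [0, -0.0008, 0.165], "angular": [0, 0, 0], "fingers": -0.6},
  {"xyz": [0, -0.0008, 0.165], "angular": [0, 0, 0], "fingers": -0.6},
  {"xyz": [0, -0.0008, 0.165], "angular": [0, 0, 0], "fingers": -0.6},
  {"xyz": [0, -0.0008, 0.165], "angular": [0, 0, 0], "fingers": -0.6},
], force=40)

```text
clock: 21.0
tool_pos: [0.5856, 0.1832, 0.0009]
tool_rot: [3.139, 0.001, 2.108]
contact_force: [0.2, 0.2, 6.0]
opening: 0.338
finger_force: 40.7
```

```bash
python3 - <<'E'
from go import *
to(.580,.3575,.05,.355+1.571)
E
```

```text
t 21.0 pos [0.5856 0.1832 0.0009] rot [3.139e+00 1.000e-03 2.108e+00] open 0.338 shift [ 0.1526  0.0844 -0.0491] turn z 0.182
```

To row units: 0.153 m / 0.6 = 0.255, -0.05 m / 0.6 = -0.0833, 0.182 rad / 6.2832 = 0.029.

Request:
arm_command([
  {"xyz": [0, 0, -0.05], "angular": [0, 0, 0], "fingers": -0.6},
  {"xyz": [0.0167, 0.0083, -0.1], "angular": [0, 0, 0.0016], "fingers": -0.6},
  {"xyz": [0.0833, 0.045, -0.1167], "angular": [0, 0, 0.008], "fingers": -0.6},
  {"xyz": [0.1667, 0.0917, -0.1167], "angular": [0, 0, 0.0175], "fingers": -0.6},
  {"xyz": [0.2333, 0.1283, -0.1], "angular": [0, 0, 0.0255], "fingers": -0.6},
  {"xyz": [0.255, 0.1408, -0.0833], "angular": [0, 0, 0.029], "fingers": -0.6},
  {"xyz": [0.255, 0.1408, -0.0833], "angular": [0, 0, 0.029], "fingers": -0.6},
  {"xyz": [0.255, 0.1408, -0.0833], "angular": [0, 0, 0.029], "fingers": -0.6},
])

```text
clock: 22.0
tool_pos: [0.5792, 0.357, 0.0498]
tool_rot: [3.141, 0.0, 1.926]
contact_force: [0.7, -0.9, 0.3]
opening: 0.335
finger_force: 40.0
```

```bash
cat > joint.py <<'E'
from go import *
up=lambda m:[q+[0,0,.003] for q in m]
LB={k:LAB.get(id(M[k]),list(range(1,len(M[k])+1))) for k in M}
def rel(p,pad,obj,q0,r=.07):
    # fit the object with its tile (pose free) together: returns offset in tile frame
    B=rect(2*r*1e3,2*r*1e3,0); uv=proj(p,B+[q0[0],q0[1],0]); a=uv.min(0).astype(int);b=uv.max(0).astype(int)+2
    def F(v):
        c,s=np.cos(v[5]),np.sin(v[5]); R=np.array([[c,-s,0],[s,c,0],[0,0,1]])
        m=M[pad]+[q@R.T+[v[3],v[4],0] for q in up(M[obj])]
        n=max(LB[pad]); LAB[id(m)]=list(LB[pad])+[n+i for i in LB[obj]]
        o=cost(v[:3],p,m,(a[0],a[1],b[0],b[1])); del LAB[id(m)]; return o
    v0=np.r_[q0,0,0,0.]; best=None
    for k in range(3):
        sx=np.vstack([v0]+[v0+d for d in np.diag([.004,.004,.04,.005,.005,.05])*(-1)**k])
        best=minimize(F,v0,method="Nelder-Mead",options=dict(initial_simplex=sx,xatol=5e-5,fatol=1e-3,maxiter=500)); v0=best.x
    return best.x.round(4),round(best.fun,1)
E
python3 - <<'E'
from joint import *
to(.580,.358,.005,.355+1.571)
ps=[cams.read_camera(n) for n in("top","scene")]
for p in ps: print("block",rel(p,"pad_block","sanding_block",(.464,-.2235,.067)),"\nclamp",rel(p,"pad_clamp","spring_clamp",(.576,-.083,-.4)))
cv2.imwrite("pics/h6.png",np.hstack([cv2.resize(ps[0]["image"][130:230,90:200],None,fx=3.6,fy=3.6,interpolation=2),cv2.resize(ps[1]["image"][105:205,180:290],None,fx=3.6,fy=3.6,interpolation=2)]))
E
```

```text
t 22.0 pos [0.5792 0.357  0.0498] rot [3.141 0.    1.926] open 0.335 shift [0.0007 0.0011 0.0448] turn z -0.0
block (array([ 0.4578, -0.2252,  0.0723,  0.0051, -0.0012,  0.0055]), np.float64(107.6)) 
clamp (array([ 0.5776, -0.0833, -0.3975, -0.0049, -0.0031,  0.0162]), np.float64(159.8))
block (array([ 4.615e-01, -2.237e-01,  9.590e-02, -1.000e-04,  1.000e-03,
       -1.490e-02]), np.float64(331.7)) 
clamp (array([ 0.5759, -0.0811, -0.375 , -0.0041, -0.0044, -0.0212]), np.float64(195.1))
```

View pics/h6.png

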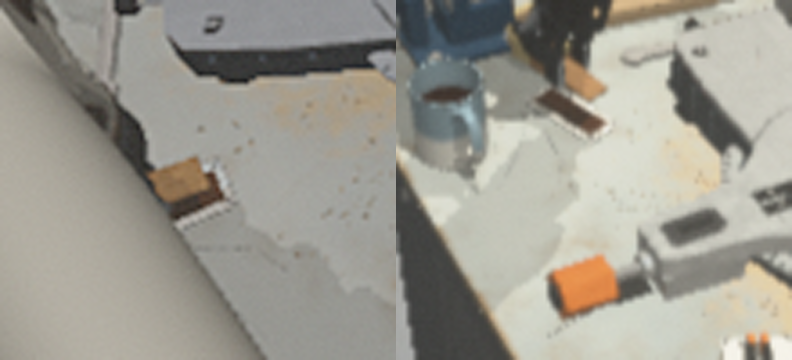

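The wedge is held above its tile, dark rectangle at right-half px (570,110), and aligned with it. Lowering.

Request:
arm_command([
  {"xyz": [0.0008, 0.0017, 0.0417], "angular": [0, 0, 0], "fingers": -0.6},
  {"xyz": [0.0008, 0.0017, 0.0667], "angular": [0, 0, 0], "fingers": -0.6},
  {"xyz": [0.0008, 0.0017, 0.075], "angular": [0, 0, 0], "fingers": -0.6},
  {"xyz": [0.0008, 0.0017, 0.0767], "angular": [0, 0, 0], "fingers": -0.6},
  {"xyz": [0.0008, 0.0017, 0.0767], "angular": [0, 0, 0], "fingers": -0.6},
  {"xyz": [0.0008, 0.0017, 0.0767], "angular": [0, 0, 0], "fingers": -0.3},
  {"xyz": [0.0008, 0.0017, 0.0767], "angular": [0, 0, 0], "fingers": 0},
  {"xyz": [0.0008, 0.0017, 0.0767], "angular": [0, 0, 0], "fingers": 0},
  {"xyz": [0.0008, 0.0017, 0.0767], "angular": [0, 0, 0], "fingers": 0},
  {"xyz": [0.0008, 0.0017, 0.0333], "angular": [0, 0, 0], "fingers": 0},
  {"xyz": [0.0008, 0.0017, -0.05], "angular": [0, 0, 0], "fingers": 0},
  {"xyz": [0.0008, 0.0017, -0.1333], "angular": [0, 0, 0], "fingers": 0},
  {"xyz": [0.0008, 0.0017, -0.2167], "angular": [0, 0, 0], "fingers": 0},
])

```text
clock: 23.72
tool_pos: [0.5795, 0.3584, 0.1809]
tool_rot: [3.141, -0.0, 1.926]
contact_force: [2.1, 1.5, 0.1]
opening: 0.499
finger_force: 0.0
```

```bash
python3 - <<'E'
from go import *
to(.35,.05,.25,1.7)
E
```

```text
t 23.73 pos [0.5795 0.3584 0.1809] rot [ 3.141 -0.     1.926] open 0.499 shift [-0.2094 -0.3224 -0.0691] turn z 0.226
```

To row units: -0.322 m / 0.6 = -0.5367, -0.21 m / 0.6 = -0.35, 0.22 rad / 6.2832 = 0.035.

Request:
arm_command([
  {"xyz": [-0.0333, -0.05, -0.0667], "angular": [0, 0, 0.0032], "fingers": 0},
  {"xyz": [-0.35, -0.5367, -0.1167], "angular": [0, 0, 0.035], "fingers": 0},
  {"xyz": [-0.35, -0.5367, -0.1167], "angular": [0, 0, 0.035], "fingers": 0},
  {"xyz": [-0.35, -0.5367, -0.1167], "angular": [0, 0, 0.035], "fingers": 0},
  {"xyz": [-0.35, -0.5367, -0.1167], "angular": [0, 0, 0.035], "fingers": 0},
  {"xyz": [-0.35, -0.5367, -0.1167], "angular": [0, 0, 0.035], "fingers": 0},
  {"xyz": [-0.35, -0.5367, -0.1167], "angular": [0, 0, 0.035], "fingers": 0},
  {"xyz": [-0.35, -0.5367, -0.1167], "angular": [0, 0, 0.035], "fingers": 0},
  {"xyz": [-0.35, -0.5367, -0.1167], "angular": [0, 0, 0.035], "fingers": 0},
])

```text
clock: 24.85
tool_pos: [0.3511, 0.0498, 0.2493]
tool_rot: [3.141, -0.0, 1.705]
contact_force: [-0.1, 0.5, -0.4]
opening: 0.502
finger_force: 0.0
```

```bash
python3 - <<'E'
from joint import *
ps=[cams.read_camera(n) for n in("top","scene")]
for p,n in zip(ps,("top1","scene1")): pickle.dump(p,open(n+".pkl","wb"))
M["tape_measure"]=tape(20); LB["tape_measure"]=LAB[id(M["tape_measure"])]
for pad,ob,q in (("pad_block","sanding_block",(.464,-.2235,.067)),("pad_clamp","spring_clamp",(.576,-.083,-.4)),("pad_wedge","wedge",(.58,.358,.355+np.pi))):
    for p in ps: print(ob,rel(p,pad,ob,q))
# outlines: tile fit from the first pictures; object expected when centred
P={"top":[("pad_clamp",(.5762,-.084,-.394)),("pad_block",(.4645,-.2246,.069)),("pad_wedge",(.5803,.3551,.3575))],"scene":[("pad_clamp",(.5753,-.0802,-.404)),("pad_block",(.4635,-.2214,.065)),("pad_wedge",(.5793,.3602,.349))]}
rows=[]
for p,n in zip(ps,("top","scene")):
    r=[]
    for k,q in P[n]:
        H=np.eye(3); c,s=np.cos(q[2]),np.sin(q[2]); R=np.array([[c,-s,0],[s,c,0],[0,0,1]])
        D=rect(140,140,3)[[3,2,1,0]]@R.T+[q[0],q[1],0]
        H=cv2.getPerspectiveTransform(proj(p,D).astype(np.float32),np.float32([[0,0],[260,0],[260,260],[0,260]]))
        im=cv2.warpPerspective(p["image"],H,(262,262),flags=2)
        hs={"pad_clamp":[(rect(70,114,3),1),(rect(56,100,3),2),(rect(25,100,23),3)],"pad_block":[(rect(77,114,3),1),(rect(63,100,32),3)],"pad_wedge":[(rect(44,104,3),1),(rect(30,90,3),2)]}[k]
        for o,c in hs:
            uv=cv2.perspectiveTransform(proj(p,o@R.T+[q[0],q[1],0])[None].astype(np.float32),H)
            cv2.polylines(im,[np.round(uv[0]*16).astype(int)],True,[0,(255,0,0),(0,255,0),(0,0,255)][c],1,cv2.LINE_AA,4)
        r.append(im)
    rows.append(np.hstack(r))
cv2.imwrite("pics/h7.png",np.vstack(rows))
E
```

```text
sanding_block (array([ 0.4579, -0.2241,  0.0831,  0.0049, -0.0021, -0.0138]), np.float64(108.2))
sanding_block (array([ 0.4634, -0.2239,  0.0891, -0.0018,  0.0014, -0.017 ]), np.float64(325.4))
spring_clamp (array([ 0.5776, -0.0835, -0.3978, -0.0049, -0.0029,  0.0133]), np.float64(225.4))
spring_clamp (array([ 0.5763, -0.0808, -0.3643, -0.0049, -0.0049, -0.0266]), np.float64(192.9))
wedge (array([5.7960e-01, 3.5840e-01, 3.4785e+00, 4.0000e-04, 4.0000e-04,
       3.1200e-02]), np.float64(45.2))
wedge (array([ 0.5662,  0.3916,  3.6982, -0.0091, -0.0751,  0.296 ]), np.float64(904.1))
```

View pics/h7.png

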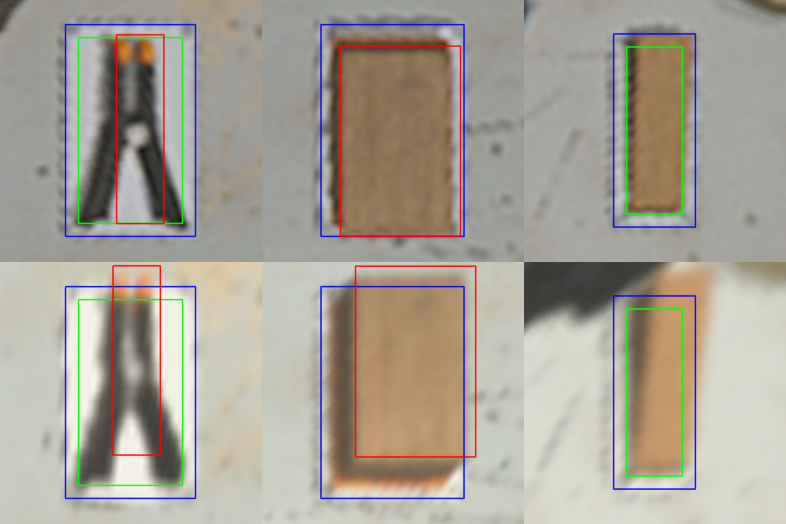

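```bash
python3 - <<'E'
from joint import *
A=[pickle.load(open(n+"0.pkl","rb")) for n in("top","scene")];B=[pickle.load(open(n+"1.pkl","rb")) for n in("top","scene")]
pan=[]
def view(p,q,z):
    c,s=np.cos(q[2]),np.sin(q[2]); R=np.array([[c,-s,0],[s,c,0],[0,0,1]])
    D=rect(80,120,z)[[3,2,1,0]]@R.T+[q[0],q[1],0]
    H=cv2.getPerspectiveTransform(proj(p,D).astype(np.float32),np.float32([[0,0],[160,0],[160,240],[0,240]]))
    return cv2.warpPerspective(p["image"],H,(161,241),flags=2)
tile=[(.5762,-.084,-.394),(.5753,-.0802,-.404)]
g=(.6019+.015*np.sin(-.43),-.2264-.015*np.cos(-.43),-.43)
for i in(0,1):
    for p,q,z in((A[i],g,20),(B[i],tile[i],23)):
        im=view(p,q,z); pan.append(im)
        h=cv2.cvtColor(im,cv2.COLOR_BGR2HSV).astype(int)
        org=((h[...,1]>140)&(h[...,0]<25)&(h[...,2]>120)); org[80:]=0
        yy,xx=np.nonzero(org); 
        gr=im.min(2).astype(float); w=gr[75:135,55:105].copy(); 
        loc=np.unravel_index(w[15:45,8:42].argmax(),(30,34)); cy,cx=loc[0]+15,loc[1]+8
        s=w[cy-8:cy+9,cx-8:cx+9]; m=np.clip(s-(s.min()+s.max())/2,0,None); Y,X=np.mgrid[-8:9,-8:9]
        px,py=55+cx+(m*X).sum()/m.sum(),75+cy+(m*Y).sum()/m.sum()
        print("cam",i,"z",z,"orange ctr",((xx.mean()-80)/2).round(1),((120-yy.mean())/2).round(1),"n",len(xx),"pin",round((px-80)/2,1),round((120-py)/2,1))
    pan[-1]=pan[-1]
cv2.imwrite("pics/h8.png",cv2.resize(np.hstack(pan),None,fx=1.2,fy=1.6,interpolation=2))
E
```

```text
cam 0 z 20 orange ctr 0.5 39.5 n 628 pin 1.3 -1.9
cam 0 z 23 orange ctr -3.3 41.2 n 617 pin -1.5 -1.6
cam 1 z 20 orange ctr -0.5 38.7 n 319 pin -0.5 -1.6
cam 1 z 23 orange ctr -3.0 37.1 n 180 pin -4.5 8.1
```

View pics/h8.png

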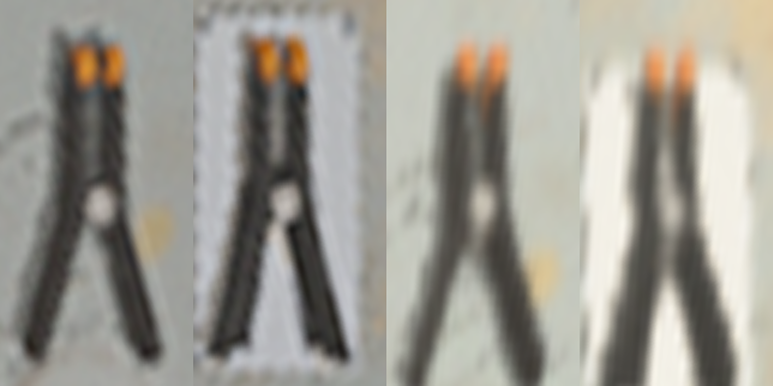

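The clamp now versus on the bench: the tips and pin sit about 2.5 mm towards −x of the tile, y is good. Block and wedge are within about 2 mm. I'll re-grip the clamp and shift it.

```bash
python3 - <<'E'
from go import *
to(.5815,-.068,.13,1.173)
E
```

```text
t 24.95 pos [0.3512 0.0502 0.249 ] rot [-3.141 -0.     1.707] open 0.501 shift [-0.1483  0.2122  0.119 ] turn z 0.534
```

To row units: 0.212 m / 0.6 = 0.3533, 0.119 m / 0.6 = 0.1983, 0.534 rad / 6.2832 = 0.085.

Request:
arm_command([
  {"xyz": [-0.0333, 0.05, 0.0167], "angular": [0, 0, 0.008], "fingers": 0.1},
  {"xyz": [-0.1, 0.1417, 0.0167], "angular": [0, 0, 0.0318], "fingers": 0.1},
  {"xyz": [-0.1667, 0.2367, 0.0333], "angular": [0, 0, 0.0605], "fingers": 0.1},
  {"xyz": [-0.2333, 0.3333, 0.1], "angular": [0, 0, 0.0796], "fingers": 0.1},
  {"xyz": [-0.2467, 0.3533, 0.1833], "angular": [0, 0, 0.085], "fingers": 0.1},
  {"xyz": [-0.2467, 0.3533, 0.1983], "angular": [0, 0, 0.085], "fingers": 0.1},
  {"xyz": [-0.2467, 0.3533, 0.1983], "angular": [0, 0, 0.085], "fingers": 0.1},
  {"xyz": [-0.2467, 0.3533, 0.1983], "angular": [0, 0, 0.085], "fingers": 0.1},
  {"xyz": [-0.2467, 0.3533, 0.1983], "angular": [0, 0, 0.085], "fingers": 0.1},
])

```text
clock: 26.08
tool_pos: [0.5812, -0.068, 0.132]
tool_rot: [3.139, -0.001, 1.173]
contact_force: [0.1, 0.5, 0.1]
opening: 0.55
finger_force: 0.0
```

```bash
python3 - <<'E'
from go import *
to(.5815,-.068,.007,1.173)
E
```

```text
t 26.07 pos [ 0.5812 -0.068   0.132 ] rot [ 3.139e+00 -1.000e-03  1.173e+00] open 0.55 shift [1.00e-04 2.00e-04 1.25e-01] turn z -0.0
```

Request:
arm_command([
  {"xyz": [0, 0, 0.1], "angular": [0, 0, 0], "fingers": 0.1},
  {"xyz": [0, 0, 0.175], "angular": [0, 0, 0], "fingers": 0.1},
  {"xyz": [0, 0, 0.2017], "angular": [0, 0, 0], "fingers": 0.1},
  {"xyz": [0, 0, 0.2067], "angular": [0, 0, 0], "fingers": 0.1},
  {"xyz": [0, 0, 0.2067], "angular": [0, 0, 0], "fingers": -0.6},
  {"xyz": [0, 0, 0.2067], "angular": [0, 0, 0], "fingers": -0.6},
  {"xyz": [0, 0, 0.2067], "angular": [0, 0, 0], "fingers": -0.6},
  {"xyz": [0, 0, 0.2067], "angular": [0, 0, 0], "fingers": -0.6},
  {"xyz": [0, 0, 0.1983], "angular": [0, 0, 0], "fingers": -0.6},
  {"xyz": [0, 0.0042, 0.1983], "angular": [0, 0, 0], "fingers": -0.6},
  {"xyz": [0, 0.0042, 0.1983], "angular": [0, 0, 0], "fingers": -0.6},
  {"xyz": [0, 0.0042, 0.2067], "angular": [0, 0, 0], "fingers": -0.6},
  {"xyz": [0, 0.0042, 0.2083], "angular": [0, 0, 0], "fingers": -0.6},
  {"xyz": [0, 0.0042, 0.2083], "angular": [0, 0, 0], "fingers": -0.3},
  {"xyz": [0, 0.0042, 0.2083], "angular": [0, 0, 0], "fingers": 0.1},
  {"xyz": [0, 0.0042, 0.2083], "angular": [0, 0, 0], "fingers": 0.1},
  {"xyz": [0, 0.0042, 0.2083], "angular": [0, 0, 0], "fingers": 0.1},
  {"xyz": [0, 0.0042, 0.15], "angular": [0, 0, 0], "fingers": 0.1},
  {"xyz": [0, 0.0042, 0.0667], "angular": [0, 0, 0], "fingers": 0.1},
  {"xyz": [0, 0.0042, -0.0333], "angular": [0, 0, 0], "fingers": 0.1},
])

```text
clock: 28.58
tool_pos: [0.5824, -0.0694, 0.1508]
tool_rot: [-3.14, 0.001, 1.172]
contact_force: [0.9, -1.5, 0.4]
opening: 0.548
finger_force: 0.0
```

```bash
python3 - <<'E'
from go import *
to(.35,.05,.25,1.7)
E
```

```text
t 28.57 pos [ 0.5824 -0.0694  0.1508] rot [-3.140e+00  1.000e-03  1.172e+00] open 0.548 shift [ 0.0197 -0.2606 -0.0992] turn z -0.528
```

To row units: -0.26 m / 0.6 = -0.4333, -0.05 m / 0.6 = -0.0833, -0.528 rad / 6.2832 = -0.084.

Request:
arm_command([
  {"xyz": [0, 0, -0.0833], "angular": [0, 0, 0], "fingers": 0.1},
  {"xyz": [0.0083, -0.1, -0.1667], "angular": [0, 0, -0.0159], "fingers": 0.1},
  {"xyz": [0.0167, -0.2, -0.1667], "angular": [0, 0, -0.0398], "fingers": 0.1},
  {"xyz": [0.025, -0.3, -0.1667], "angular": [0, 0, -0.0637], "fingers": 0.1},
  {"xyz": [0.0333, -0.4, -0.1667], "angular": [0, 0, -0.0796], "fingers": 0.1},
  {"xyz": [0.0333, -0.4333, -0.1667], "angular": [0, 0, -0.084], "fingers": 0.1},
  {"xyz": [0.0333, -0.4333, -0.1667], "angular": [0, 0, -0.084], "fingers": 0.1},
  {"xyz": [0.0333, -0.4333, -0.1667], "angular": [0, 0, -0.084], "fingers": 0.1},
])

```text
clock: 29.58
tool_pos: [0.3518, 0.0499, 0.2503]
tool_rot: [3.141, 0.0, 1.699]
contact_force: [0.2, 1.3, -0.3]
opening: 0.547
finger_force: 0.0
```

```bash
python3 - <<'E'
from joint import *
ps=[cams.read_camera(n) for n in("top","scene")]
for p in ps: print(rel(p,"pad_clamp","spring_clamp",(.576,-.083,-.4)))
q=(.5762,-.084,-.394)
for p,q in zip(ps,[(.5762,-.084,-.394),(.5753,-.0802,-.404)]):
    c,s=np.cos(q[2]),np.sin(q[2]); R=np.array([[c,-s,0],[s,c,0],[0,0,1]])
    D=rect(80,120,23)[[3,2,1,0]]@R.T+[q[0],q[1],0]
    H=cv2.getPerspectiveTransform(proj(p,D).astype(np.float32),np.float32([[0,0],[160,0],[160,240],[0,240]]))
    im=cv2.warpPerspective(p["image"],H,(161,241),flags=2); h=cv2.cvtColor(im,cv2.COLOR_BGR2HSV).astype(int)
    o=((h[...,1]>140)&(h[...,0]<25)&(h[...,2]>120)); o[80:]=0; yy,xx=np.nonzero(o); print("orange",(xx.mean()-80)/2,(120-yy.mean())/2)
for p in ps:
    for k in("mug","spring_clamp"):
        for r in models.regions_of(p,k)[:2]: print(k,round(r["confidence"],2),r["rect"])
cv2.imwrite("pics/h9.png",cv2.resize(ps[0]["image"][100:270,90:420],None,fx=2.4,fy=2.4,interpolation=2))
E
```

```text
(array([ 0.5752, -0.0834, -0.4   , -0.0008, -0.002 , -0.0053]), np.float64(227.5))
(array([ 0.5762, -0.0802, -0.3445, -0.0026, -0.0048, -0.0568]), np.float64(195.1))
orange -1.4110169491525397 41.025423728813564
orange -0.17920353982300696 36.68362831858407
mug 0.75 [116.6, 212.9, 155.9, 243.6]
spring_clamp 0.65 [265.2, 169.2, 299.5, 196.6]
mug 0.72 [194.2, 133.3, 199.7, 155.2]
mug 0.25 [219.7, 136.2, 240.6, 143.6]
spring_clamp 0.42 [281.2, 197.0, 292.9, 222.5]
spring_clamp 0.27 [256.1, 237.5, 289.4, 270.4]
```

View pics/h9.png

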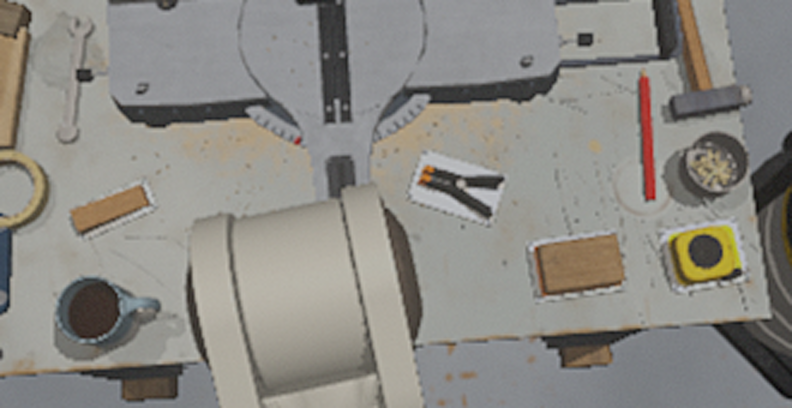

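All four items are on their own tiles and lined up. The mug stands where it was, at px (95,310), and the arm is clear. Handing in.

```bash
python3 -c "
from bench import job;print(job.close_job())"
```

```text
the job is handed in; nothing more can be done
None
```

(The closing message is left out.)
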